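# Demould a bone cast into the finds tray

## Task

Make room in the open finds tray: move the closed carton that stands in it onto the column of two like cartons and set it down squarely on top, lengthwise like them. Then lift the plaster bone cast out of the tilted mould and lay it flat in the emptied tray, lengthwise and near the middle. Set both down rather than dropping them, and leave the column and everything else on the table where it is.

Things in the scene. Friction and masses are not known exactly. Their poses are not given: they have to be found in the camera images.
- cradle: Plywood stand fixed to the table in front of the robot, holding the lower mould half with its open face tilted 35 degrees from level, looking up and roughly away from the robot. Origin: on the table, 100 mm straight below the mould's origin; z up.
- mould: Lower half of a grey two-part mould, 204 x 120 x 42 mm. Origin: centre of the cavity, in the plane of the open face. x up the slope (block from -92 to +112), y level across (-60 to 60), z square out of the face. Cavity 21 mm deep. A channel 48 mm wide (x -24 to 24), 21 mm deep, crosses the whole block along y under the cast's shaft, open at both sides: room for the fingers beside the shaft.
- bow (a point): Middle of the level bar of the mould's steel clamping bow (12 mm bar, fixed, swung open): in the mould's frame at x 104, z 105 mm, on two legs at y -56 and 56. It overhangs the cavity, in the way of a hand coming straight down; a hand tilted square to the mould's face stays clear in front of it.
- cast: Whitish plaster cast of a long bone, 144 mm long, about 0.15 kg, in the mould's cavity with 2 to 3 mm play: round shaft 24 mm in diameter, knuckle ends 34 mm thick, 54 mm wide. Origin: mid-shaft on its axis, at the start 4 mm below the mould's face. x along the bone, y across (wide way of the ends), z out of the mould. Lying flat, its axis is 17 mm above the surface.
- tray: Open brown cardboard tray, fixed to the table, 210 x 160 mm outside, 35 mm high, walls and floor 5 mm thick. Origin: centre of its underside, on the table. x along its 210 mm length, z up. It stands left or right of the mould.
- carton: Closed cardboard carton, 120 x 64 x 46 mm high, about 0.28 kg, standing in the middle of the tray at the start. Origin: centre of its underside. x along its 120 mm length, y across the 64 mm, z up.
- upper: Upper carton of the column, which stands on the other side of the mould from the tray: a closed, heavier carton of the same 120 x 64 x 46 mm, loose on the lower one, its top 92 mm above the table. Origin: centre of its underside. x along its 120 mm length, z up.
- lower: Lower carton of the column, same size, on the table. Origin: centre of its underside, x along its length, z up.
- jar: Bystander: jar with a white cap, 54 mm diameter, 70 mm high, just beyond the mould. Origin: centre of its underside.
- mug: Bystander: white mug, 76 mm diameter, 85 mm high, at the far right. Origin: centre of its underside.
- mouldtop: Bystander: the mould's other half, a grey block 170 x 120 x 36 mm lying at the far left. Origin: centre of its underside.
- brush: Bystander: brush, 190 mm long, lying at the left. Origin on its underside.
- tape: Bystander: roll of clear tape, 90 mm diameter, 25 mm high, lying at the right. Origin: centre of its underside.
- oldbone: Bystander: brown bone of the same shape as the cast, 144 mm long, 34 mm thick, lying on the table beyond the jar. Origin: on the table under its middle.
Things that resemble listed ones, but are neither listed nor needed, are in the scene too. What is shaped like the carton but orange or yellow is not meant.

How it is judged:
By the outcome, as a careful person would: the job done as asked, in the order asked, and still so for the second after the job is handed in, with the robot touching nothing.
It also fails if it takes over 72 s, if anything falls off the work surface, if the arm or the gripper's body presses on something with over 40 N, if the wrist force passes 120 N, or if a joint passes its speed limit or range.

## Robot

A 6-joint arm with a two-finger parallel gripper is mounted at the origin on the work surface. World frame = base frame: x ahead of the robot, y to its left, z up, the work surface at z = 0. Lengths are in m, angles in degrees, forces in N, time in s.
With the tool pointing down it reaches from about 0.325 to 0.85 m from the base axis. Payload 15.5 kg.
Tool frame: the origin (TCP) lies on the front face of the gripper's body, between the roots of the fingers; the fingertips stand 78 mm ahead of it and the grasp point (between the pads) lies 60 mm ahead of it; z points along the fingers, y is the line along which they close (so a half turn about z gives the same grasp; the last joint's range is limited). The gripper opens to 91 mm and grips with 3 to 60 N. Pads are 32 mm wide; open, the fingers measure 118 mm over their backs; the gripper's body (76 mm by 178 mm) begins 60 mm behind the grasp point.
Start: joints at [64.085, 28.281, 77.091, -0, 74.628, -5.472], TCP at [0.218, 0.586, 0.292] pointing down, gripper open.
Joint ranges: [-166.48, 166.48], [-47.26, 123.95], [12.59, 153.08], [-70.14, 250.14], [6.76, 159.57], [-176.63, 176.63]. Speed limits (degrees/s): [108.29, 108.29, 147.25, 172.46, 172.46, 172.46].

## Interface

Orientations are given as [roll, pitch, yaw] about the fixed x, y, z axes, in that order (R = Rz(yaw) Ry(pitch) Rx(roll)).
In Python, from bench import arm gives the robot as it stands. Calls block until the motion is done:
- arm.move_to(position, orientation): joint-space move of the TCP to a pose.
- arm.move_straight(position, frame=None, rate=0.15, max_force=None): straight line of the TCP; frame=None keeps the orientation; rate is the mean speed in m/s. With max_force (N) it stops when the force on the tool has changed by that much, and returns True; else False.
- arm.set_joints(angles): joint-space move.
- arm.move_gripper(opening, grip_force=None): finger opening in m; grip_force is the grip in N (None keeps the last); returns when the fingers have stopped.
- arm.pause(seconds).
- arm.inverse_kinematics(position, orientation): joint angles nearest the present ones, or None.
- arm.state(): the state.
- arm.get_image(name): name is "side" or "top"; returns a dict with "frame" (400x640x3 uint8, blue, green, red), "z_map" (400x640 float32, m along the optical axis (not along the pixel's ray), 0 where there is no reading), "fov_y" (degrees; the focal length in pixels is half the picture's height over the tangent of half this angle, whatever the lens; pixels are square), "cx", "cy" (the principal point, pixels), "dist_coeffs" ([k1, k2, p1, p2, k3] as OpenCV has them; the pictures are not rectified), "xyz" and "attitude" of the camera in the world. Camera axes: x right, y down, z forward; pixel columns grow to the right and rows downward; lengths in m; the calibration is good to about 2 mm. A picture is of the moment at which its call begins.
A pose or a line that the arm cannot do raises arm.MotionError and nothing moves.
- arm.close_job(): hands the job in; it is judged then, once.
The state is a dict: "time": time; "joint_positions": joint angles; "dq": joint speeds; "joint_torque": joint torques, N m; "tcp_pos": TCP position; "tcp_rot": TCP orientation; "contact_force": force on the tool from outside, world axes, zero at the start; "wrist_torque": the same for the moment, N m; "finger_gap": finger opening in m; "gripper_force": force on a finger pad.
Only numpy, scipy, OpenCV 4.12 (cv2) and the standard library are available. Lean on these libraries where they do the work, as an engineer would, in place of code of your own. Each camera call takes 0.05 s, during which the arm holds its last target. There are 200 camera calls.

## Working session

There is one attempt and no reset: what is moved stays moved. The work goes in short steps, each a Python script; the robot and the scene stay as the last script left them, time stands still between calls to the robot, and variables do not carry over. Pictures are saved under pics/ and viewed, at most 10 in all, crops included, and the job is handed in when it is done.

```bash
ls; mkdir -p pics
cat > h.py <<'E'
import numpy as np, cv2
from scipy.spatial.transform import Rotation as R
from bench import arm
def grab(n):
    im=arm.get_image(n); f=200/np.tan(np.radians(im['fov_y'])/2)
    K=np.array([[f,0,im['cx']],[0,f,im['cy']],[0,0,1.]])
    im['K']=K; im['R']=R.from_euler('xyz',im['attitude'],degrees=True).as_matrix(); return im
def cloud(im):
    v,u=np.mgrid[0:400,0:640]
    p=cv2.undistortPoints(np.stack([u,v],-1).reshape(-1,1,2).astype(float),im['K'],np.array(im['dist_coeffs'],float)).reshape(400,640,2)
    z=im['z_map'].astype(float)
    P=np.dstack([p[...,0]*z,p[...,1]*z,z])@im['R'].T+np.array(im['xyz']); P[z==0]=np.nan
    return P
E
python3 - <<'E'
from h import *
for n in ('top','side'):
    im=grab(n); cv2.imwrite(f'pics/{n}0.png',im['frame']); np.save(f'{n}0.npy',cloud(im)); print(n,im['xyz'],im['attitude'],im['fov_y'])
E
```

```text
pics
top [ 0.40788618 -0.02144787  1.47753979] [-173.79629037    1.14287166  -90.74916922] 55.380371864113634
side [ 0.20912852 -0.94700661  1.10834108] [-133.7983551     0.22175495  -20.24867047] 46.48546774099839
```

View pics/top0.png

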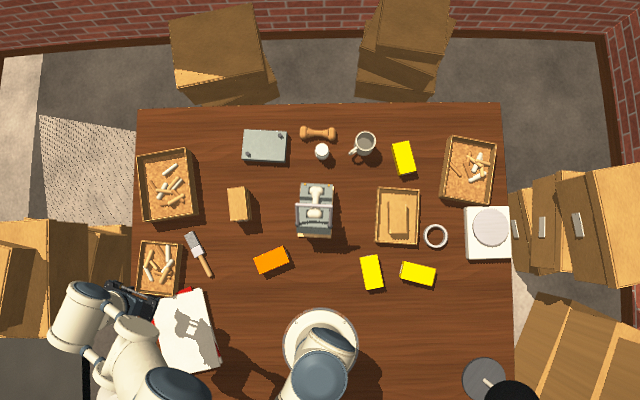

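View pics/side0.png

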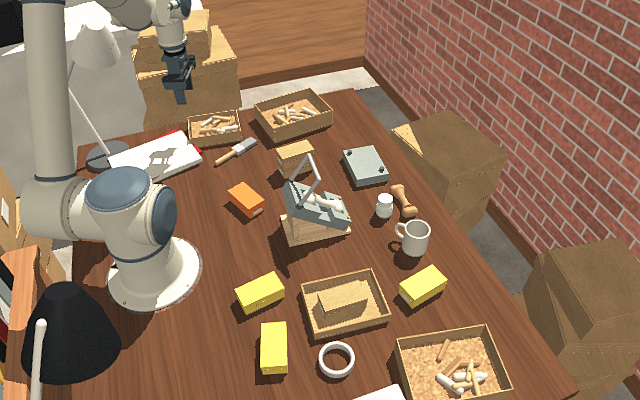

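The top view shows these candidates:
- **Carton:** the brown box in the tray at (398,215). The yellow boxes at (372,272), (418,273) and (403,157) and the orange one at (271,260) are not meant.
- **Column:** the brown box at (238,205).
- **Tray:** the one around (398,215). The trays full of bones are other things.
- **Cast:** the white one at (317,205). The brown bone at (318,133) is oldbone.

I'll confirm these in a crop and measure.

Run:
```python
from h import *
im=cv2.imread('pics/top0.png'); cv2.imwrite('pics/crop1.png',cv2.resize(im[165:265,220:430],None,fx=3.8,fy=3.8,interpolation=cv2.INTER_CUBIC))
for cam in('top0','side0'):
    P=np.load(cam+'.npy'); Q=P.reshape(-1,3)
    print(cam,'table z',np.nanmedian(Q[(abs(Q[:,2])<.02)&(abs(Q[:,0]-.5)<.3)&(abs(Q[:,1])<.4),2]))
    for nm,px,zr,rad in(('carton',(398,215),(.044,.06),.09),('column',(238,205),(.082,.1),.09),('tray',(398,215),(.027,.042),.15)):
        c=np.load('top0.npy')[px[1],px[0]]
        m=(np.hypot(Q[:,0]-c[0],Q[:,1]-c[1])<rad)&(Q[:,2]>zr[0])&(Q[:,2]<zr[1])
        q=Q[m]; r=cv2.minAreaRect((q[:,:2]*1000).astype(np.float32)); print(nm,c.round(3),m.sum(),[np.round(x,1) for x in r],np.median(q[:,2]).round(4),q[:,:2].mean(0).round(4))
```

```text
top0 table z 5.0234515548530645e-05
carton [ 0.491 -0.3    0.052] 543 [array([ 487.5, -298.1]), array([ 63.3, 120.5]), np.float64(89.0)] 0.0509 [ 0.4871 -0.2976]
column [0.534 0.293 0.092] 574 [array([540. , 297.6]), array([117.1,  67.7]), np.float64(6.9)] 0.0918 [0.5394 0.2962]
tray [ 0.491 -0.3    0.052] 308 [array([ 488.3, -332.5]), array([222.6, 208. ]), np.float64(85.2)] 0.034 [ 0.4865 -0.3053]
side0 table z 0.0003895543689254044
carton [ 0.491 -0.3    0.052] 987 [array([ 485.8, -297.1]), array([ 69.3, 123.6]), np.float64(89.0)] 0.0513 [ 0.4836 -0.2998]
column [0.534 0.293 0.092] 483 [array([538.6, 296.7]), array([123. ,  75.9]), np.float64(5.4)] 0.0917 [0.537  0.2926]
tray [ 0.491 -0.3    0.052] 765 [array([ 488.9, -328.4]), array([221.8, 212.6]), np.float64(84.9)] 0.0335 [ 0.4876 -0.3103]
```

View pics/crop1.png

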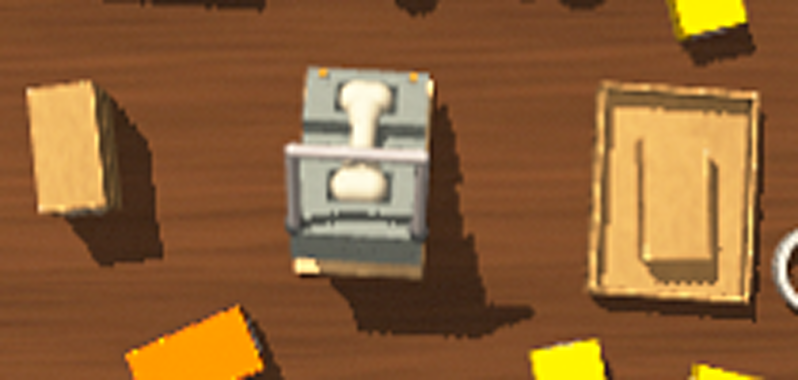

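The crop confirms it: a brown closed carton in the tray around (677,195), the brown column around (68,147), and the white cast under the bow around (362,140). Next I'll fit rectangles and the mould frame.

```bash
cat >> h.py <<'E'
from scipy.optimize import minimize
def rectfit(Q,c,zr,L=.12,W=.064,rad=.1,ring=False):
    """rectangle of known size: top points inside, lower points outside"""
    Q=Q[np.hypot(Q[:,0]-c[0],Q[:,1]-c[1])<rad]; top=(Q[:,2]>zr[0])&(Q[:,2]<zr[1]); T=Q[top,:2]
    if ring: N=np.zeros((0,2))
    else: N=Q[Q[:,2]<zr[0],:2]
    def cost(p):
        cs,s=np.cos(p[2]),np.sin(p[2]); M=np.array([[cs,-s],[s,cs]])
        sd=lambda X:np.max(abs((X-p[:2])@M)-[L/2,W/2],axis=1)
        if ring: return np.mean(np.minimum(abs(sd(T)+.0025),.01))*1e3
        return (np.clip(sd(T)+.0,0,.01).sum()+np.clip(-sd(N),0,.01).sum())
    best=min((minimize(cost,[c[0],c[1],a],method='Nelder-Mead',options=dict(initial_simplex=[[c[0],c[1],a],[c[0]+.008,c[1],a],[c[0],c[1]+.008,a],[c[0],c[1],a+.1]],xatol=1e-5,fatol=1e-6,maxiter=2000)) for a in np.radians([-8,-3,3,8])),key=lambda r:r.fun)
    return np.r_[best.x[:2].round(4),np.degrees(best.x[2]).round(2)],round(best.fun,4)
E
python3 - <<'E'
from h import *
Ps={c:np.load(c+'0.npy').reshape(-1,3) for c in('top','side')}
Ps={c:Q[~np.isnan(Q[:,0])] for c,Q in Ps.items()}
for c,Q in Ps.items():
    print(c,'carton',rectfit(Q,(.487,-.298),(.044,.06)),'col',rectfit(Q,(.539,.297),(.082,.1)),'tray',rectfit(Q,(.487,-.3),(.03,.04),.21,.16,.14,True))
    # mould face plane
    S=Q[(abs(Q[:,0]-.5)<.13)&(abs(Q[:,1])<.09)&(Q[:,2]>.03)&(Q[:,2]<.2)]
    rng=np.random.default_rng(0);bi=0
    for _ in range(3000):
        a=S[rng.choice(len(S),3,False)]; n=np.cross(a[1]-a[0],a[2]-a[0]); l=np.linalg.norm(n)
        if l<1e-6: continue
        n/=l; n*=np.sign(n[2])
        if abs(n[2]-np.cos(np.radians(35)))>.05: continue
        i=abs((S-a[0])@n)<.002
        if i.sum()>bi: bi=i.sum();I=i
    f=S[I]; c0=f.mean(0); n=np.linalg.svd(f-c0)[2][2]; n*=np.sign(n[2])
    print(bi,'tilt',np.degrees(np.arccos(n[2])),'yaw of normal',np.degrees(np.arctan2(n[1],n[0])))
    ez=n; ey=np.cross([0,0,1],n); ey=-ey/np.linalg.norm(ey)  # x up slope: ex=ey x ez
    ex=np.cross(ey,ez); print('ex',ex.round(3))
    M=np.c_[ex,ey,ez]; L=(S-c0)@M; F=L[(abs(L[:,2])<.0025)]
    print('c0',c0.round(4),'face x',np.percentile(F[:,0],[0,1,99,100]).round(4),'y',np.percentile(F[:,1],[0,1,99,100]).round(4))
    B=L[(L[:,2]>.004)&(L[:,2]<.018)&(abs(L[:,1])<.04)&(abs(L[:,0])<.09)]
    print('cast x',np.percentile(B[:,0],[0,2,98,100]).round(4),'y',np.percentile(B[:,1],[0,2,98,100]).round(4),'mean',B.mean(0).round(4),'zmax',B[:,2].max())
    C=L[(L[:,2]<-.012)&(L[:,2]>-.024)&(abs(L[:,1])<.055)&(abs(L[:,1])>.02)]
    print('chan x',np.percentile(C[:,0],[0,5,95,100]).round(4),len(C))
    np.savez('m_'+c+'.npz',L=L,c0=c0,M=M)
E
```

```text
top carton (array([ 0.4872, -0.3005, -0.28  ]), np.float64(0.0673)) col (array([0.5417, 0.2981, 6.84  ]), np.float64(0.0503)) tray (array([ 0.4909, -0.3004, -4.91  ]), np.float64(1.9614))
457 tilt 34.89233013296739 yaw of normal -3.0823856313429006
ex [-0.819  0.044  0.572]
c0 [0.5196 0.011  0.1157] face x [-0.1159 -0.1141  0.0855  0.0875] y [-0.0597 -0.0564  0.0598  0.0644]
cast x [-0.0898 -0.0882  0.0674  0.0848] y [-0.0394 -0.0323  0.0244  0.0393] mean [-0.0188  0.0005  0.0093] zmax 0.017992426272925247
chan x [-0.1067 -0.0914  0.0854  0.0873] 148
side carton (array([ 0.4854, -0.2954, -0.44  ]), np.float64(0.2407)) col (array([0.5402, 0.301 , 6.38  ]), np.float64(0.5012)) tray (array([ 0.4906, -0.3014, -5.02  ]), np.float64(2.801))
585 tilt 34.88456063815339 yaw of normal -4.186306668663575
ex [-0.818  0.06   0.572]
c0 [0.5206 0.0058 0.1135] face x [-0.1164 -0.1137  0.0894  0.0923] y [-0.0686 -0.0656  0.0565  0.0619]
cast x [-0.0892 -0.0846  0.0418  0.0466] y [-0.0277 -0.0218  0.0185  0.022 ] mean [-0.0226  0.0009  0.0094] zmax 0.017100148486121354
chan x [-0.1178 -0.0983  0.089   0.0924] 241
```

Run:
```python
from h import *
def st(m=''):
    s=arm.state(); print(m,'t',round(s['time'],2),np.round(s['tcp_pos'],4),np.round(s['tcp_rot'],1),'F',np.round(s['contact_force'],1),'gap',round(s['finger_gap'],4),'gf',round(s['gripper_force'],1),'q6',round(s['joint_positions'][5]))
C=(.4865,-.2985); o=[180,0,-.5]
p,q=arm.state()['tcp_pos'],arm.state()['tcp_rot']; st('start')
arm.move_straight([p[0],p[1],.40],rate=.3)
arm.move_to([*C,.40],o); st('above')
arm.move_straight([*C,.16],rate=.35)
print('hit',arm.move_straight([*C,.093],rate=.08,max_force=8)); st('down')
arm.move_gripper(.05,30); st('gripped')
arm.move_straight([*C,.13],rate=.1); arm.move_straight([*C,.42],rate=.35); st('up')
im=grab('side'); cv2.imwrite('pics/s1.png',im['frame'])
```

```text
start t 0.1 [0.2182 0.5854 0.2917] [-179.9   -0.   159.6] F [0.1 0.1 1.2] gap 0.0913 gf 0.0 q6 -5
above t 3.83 [ 0.4868 -0.298   0.4   ] [-180.    -0.    -0.4] F [0.7 0.8 0.8] gap 0.0913 gf 0.0 q6 53
hit False
down t 5.65 [ 0.4867 -0.2987  0.0934] [180.   -0.   -0.5] F [-0.1 -0.6  0.2] gap 0.0914 gf 0.0 q6 53
gripped t 6.18 [ 0.4865 -0.2984  0.0931] [-180.    -0.    -0.5] F [-0.8  0.8  5. ] gap 0.0641 gf 30.0 q6 53
up t 7.67 [ 0.486  -0.2982  0.418 ] [-1.799e+02  1.000e-01 -5.000e-01] F [-0.3  0.3 -4.2] gap 0.0636 gf 30.0 q6 53
```

```bash
cat >> h.py <<'E'
def st(m=''):
    s=arm.state(); print(m,'t',round(s['time'],2),np.round(s['tcp_pos'],4),np.round(s['tcp_rot'],1),'F',np.round(s['contact_force'],1),'gap',round(s['finger_gap'],4),'gf',round(s['gripper_force'],1),'q6',round(s['joint_positions'][5]))
E
python3 - <<'E'
from h import *
D=(.541,.2990); o=[180,0,6.6]
arm.move_to([*D,.42],o); st('over')
arm.move_straight([*D,.215],rate=.3); arm.pause(.2)
# check carton in hand vs column
Q=cloud(grab('side')).reshape(-1,3); Q=Q[(abs(Q[:,0]-.54)<.1)&(abs(Q[:,1]-.3)<.07)]
print(rectfit(Q,D,(.082,.1)))
q=Q[(Q[:,2]>.135)&(Q[:,2]<.172)]; print('held extents x',np.percentile(q[:,0],[1,99]),'y',np.percentile(q[:,1],[1,99]))
q=Q[(Q[:,2]>.05)&(Q[:,2]<.085)]; print('upper side extents x',np.percentile(q[:,0],[1,99]),'y',np.percentile(q[:,1],[1,99]))
im=grab('side'); v=im['frame'][70:230,220:380]; cv2.imwrite('pics/s2.png',cv2.resize(v,None,fx=3.6,fy=3.6,interpolation=cv2.INTER_CUBIC))
st('pre')
E
```

```text
over t 9.88 [0.5414 0.2981 0.42  ] [180.   -0.    6.5] F [-0.1 -0.2 -3.1] gap 0.0636 gf 30.0 q6 107
(array([0.5403, 0.3007, 6.11  ]), np.float64(0.511))
held extents x [0.47665169 0.60187978] y [0.25374412 0.32653233]
upper side extents x [0.47654771 0.60030836] y [0.25581074 0.3201829 ]
pre t 11.01 [0.5413 0.2992 0.2161] [-1.8e+02 -1.0e-01  6.6e+00] F [-0.3 -0.2 -2.8] gap 0.0638 gf 30.0 q6 107
```

View pics/s2.png

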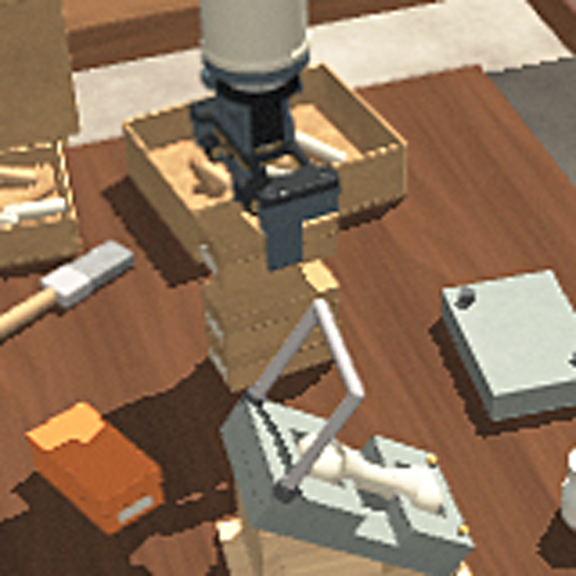

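The picture shows the held carton at about (260,270), aligned above the column. I'll set it down by contact.

Run:
```python
from h import *
D=(.541,.2990)
arm.move_straight([*D,.188],rate=.1); arm.pause(.2); st('near')
print('hit',arm.move_straight([*D,.1775],rate=.02,max_force=3)); st('touch')
arm.move_gripper(.09); st('open')
p=arm.state()['tcp_pos']
arm.move_straight([p[0],p[1],.26],rate=.15); arm.move_straight([p[0],p[1],.42],rate=.35)
arm.move_to([.60,.10,.45],[180,0,0])
for n in('top','side'):
    im=grab(n); Q=cloud(im).reshape(-1,3); Q=Q[~np.isnan(Q[:,0])]; np.save(n+'1.npy',cloud(im)); cv2.imwrite(f'pics/{n}1.png',im['frame'])
    print(n,rectfit(Q,D,(.128,.146)))
    if n=='side': cv2.imwrite('pics/s3.png',cv2.resize(im['frame'][100:250,240:390],None,fx=3.9,fy=3.9,interpolation=cv2.INTER_CUBIC))
st('away')
```

```text
near t 11.62 [0.5413 0.2991 0.1886] [-1.8e+02 -1.0e-01  6.6e+00] F [ 0.6 -1.  -2.7] gap 0.0641 gf 30.0 q6 107
hit True
touch t 12.06 [0.541  0.299  0.1799] [180.   -0.    6.6] F [-0.2 -0.1  4.9] gap 0.0638 gf 30.0 q6 107
open t 12.64 [0.5406 0.2988 0.1796] [1.8e+02 1.0e-01 6.6e+00] F [0.2 0.2 0.3] gap 0.09 gf 0.0 q6 107
top (array([ 0.5357,  0.3079, -1.63  ]), np.float64(0.0))
side (array([0.54  , 0.3027, 6.32  ]), np.float64(0.5275))
away t 14.88 [0.5996 0.1015 0.4493] [-1.8e+02  1.0e-01  1.0e-01] F [-0.1 -0.7 -0.3] gap 0.0899 gf 0.0 q6 94
```

View pics/s3.png

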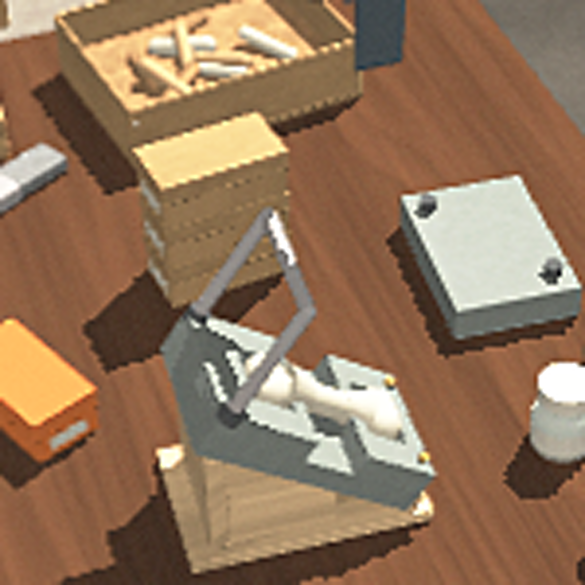

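The column now stands three high and square at about (215,200) in the crop. Next I'll check the mould pose by overlaying it on both initial pictures.

```bash
cat >> h.py <<'E'
def mould(o=(.539,.008,.101),yaw=-3.6):
    a=np.radians(35); ez=np.array([np.sin(a),0,np.cos(a)]); ex=np.array([-np.cos(a),0,np.sin(a)]); ey=np.cross(ez,ex)
    M=R.from_euler('z',yaw,degrees=True).as_matrix()@np.c_[ex,ey,ez]
    return np.array(o),M
def proj(im,X):
    Rc=im['R'].T; t=-Rc@np.array(im['xyz'])
    return cv2.projectPoints(np.asarray(X,float),cv2.Rodrigues(Rc)[0],t,im['K'],np.array(im['dist_coeffs'],float))[0].reshape(-1,2)
E
python3 - <<'E'
from h import *
o,M=mould(); out=[]
for n,(r,c) in(('top',(170,285)),('side',(165,265))):
    im=grab(n); f=cv2.imread(f'pics/{n}0.png')[r:r+85,c:c+ (70 if n=='top' else 100)]; s=5.5
    f=cv2.resize(f,None,fx=s,fy=s,interpolation=cv2.INTER_CUBIC)
    def poly(p,col,closed=True):
        q=(proj(im,o+np.array(p)@M.T/1000)-[c,r]+.5)*s-.5; cv2.polylines(f,[np.round(q).astype(int)],closed,col,1)
    poly([(-92,-60,0),(112,-60,0),(112,60,0),(-92,60,0)],(0,0,255))
    for x in(-24,24): poly([(x,-60,0),(x,60,0)],(255,0,0),False)
    poly([(-72,0,-4),(72,0,-4)],(0,200,0),False); poly([(104,-56,105),(104,56,105)],(255,0,255),False)
    out.append(f)
h=max(f.shape[0] for f in out)
a=np.hstack(out); print(a.shape); cv2.imwrite('pics/ov.png',a[:, :] if a.shape[1]<=800 else cv2.resize(a,None,fx=800/a.shape[1],fy=800/a.shape[1]))
E
```

```text
(468, 935, 3)
```

View pics/ov.png

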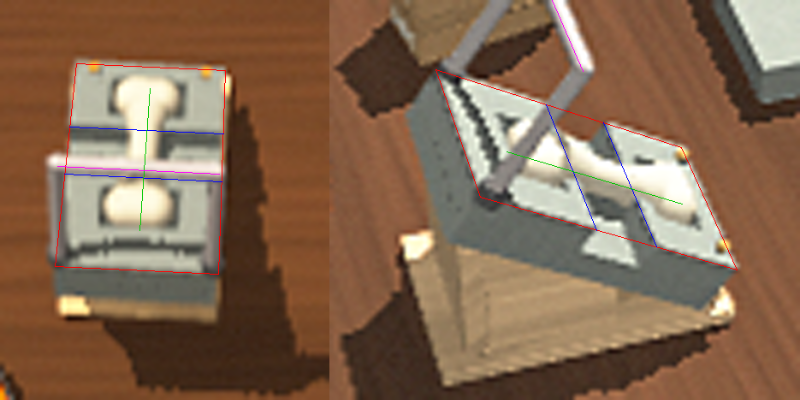

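The overlay nearly fits. In the top view the cast axis at about (148,97)-(138,203) lies about 2 px left of the green line, so y should be about 0.0098. I'll check the channel limits and the shaft centre in depth.

Run:
```python
from h import *
o,M=mould((.539,.0098,.101))
for n in('top','side'):
    Q=np.load(n+'0.npy').reshape(-1,3); L=(Q-o)@M*1000
    w=(abs(L[:,1])>32)&(abs(L[:,1])<52)&(abs(L[:,2])<30)
    print(n,'z profile',[(x,round(float(np.median(L[w&(abs(L[:,0]-x)<2),2])),1)) for x in range(-50,60,4) if (w&(abs(L[:,0]-x)<2)).any()])
    f=(abs(L[:,0])<70)&(abs(L[:,0])>40)&(abs(L[:,1])<26)&(L[:,2]>3)&(L[:,2]<18)
    for a,b in((-75,-45),(-20,10),(40,75)):
        k=(L[:,0]>a)&(L[:,0]<b)&(abs(L[:,1])<30)&(L[:,2]>2)&(L[:,2]<18); q=L[k]
        if len(q)>5: print((a,b),len(q),'y',np.percentile(q[:,1],[3,50,97]).round(1),'top-y',np.median(q[q[:,2]>np.percentile(q[:,2],70),1]).round(1),'z95',np.percentile(q[:,2],95).round(1),'x',np.percentile(q[:,0],[2,98]).round(1))
```

```text
top z profile [(-50, 1.3), (-46, 0.6), (-42, 0.2), (-38, 1.8), (-34, 1.8), (-30, -4.9), (-26, -13.5), (-22, -18.8), (-18, -19.9), (-14, -19.0), (18, -0.9), (22, 0.4), (26, 1.0), (30, 1.9), (34, 1.4), (38, 2.0), (42, 1.6), (46, 1.2), (50, 1.6), (54, -0.3), (58, 2.3)]
(-75, -45) 74 y [-29.1   0.9  23.6] top-y 3.1 z95 14.6 x [-73.  -46.3]
(-20, 10) 32 y [-7.2  0.9 11.2] top-y 2.2 z95 10.8 x [-17.3   7. ]
(40, 75) 102 y [-24.6   0.6  24.6] top-y 3.3 z95 15.9 x [41.1 71.5]
side z profile [(-50, 0.0), (-46, -0.1), (-42, -1.2), (-38, -0.9), (-34, 0.3), (-30, -1.1), (-26, -10.3), (-22, -17.4), (-18, -21.4), (-14, -20.8), (-10, -21.2), (-6, -21.0), (-2, -20.2), (2, -21.0), (6, -21.1), (10, -21.4), (22, -0.3), (26, -0.7), (30, 0.9), (34, 0.4), (38, 0.5), (42, -0.1), (46, -0.6), (50, -0.6), (54, -0.2), (58, -1.1)]
(-75, -45) 58 y [-14.9  12.6  24.9] top-y 2.3 z95 14.2 x [-66.9 -45.5]
(-20, 10) 33 y [-3.7  4.2 11.2] top-y 2.3 z95 9.2 x [-19.    9.2]
(40, 75) 56 y [-21.7  14.1  24.7] top-y 8.9 z95 13.6 x [44.  66.6]
```

```bash
cat >> h.py <<'E'
O,MM=mould((.541,.009,.0998))
RT=R.from_matrix(np.c_[-MM[:,0],MM[:,1],-MM[:,2]]).as_euler('xyz',degrees=True)
def tp(x=0,y=0,z=0): return O+MM@np.array([x,y,z+60])/1000
E
python3 - <<'E'
from h import *
print(RT)
for z in(150,40,-1): print(tp(z=z).round(3),arm.inverse_kinematics(tp(z=z),RT))
arm.move_to(tp(z=150),RT); st('pre')
arm.move_gripper(.06)
arm.move_straight(tp(z=35),rate=.25); arm.pause(.2); st('near')
print('hit',arm.move_straight(tp(z=-1),rate=.04,max_force=5)); st('in')
s=arm.state(); print('mould frame',((s['tcp_pos']-O)@MM*1000).round(1))
E
```

```text
[180.   35.   -3.6]
[0.661 0.001 0.272] [ -4.76796253  48.34013901  47.55091332  -0.76667237 119.10117438
  88.67032689]
[0.598 0.005 0.182] [ -4.86581729  47.55466017  64.37182086  -0.74529962 103.06588145
  88.79454782]
[0.575 0.007 0.148] [-4.90662371 48.02371623 69.63740485 -0.75558222 97.33124793 88.83319349]
pre t 15.78 [0.6616 0.0023 0.2733] [-180.    34.8   -3.5] F [-0.3  0.2  1.1] gap 0.09 gf 0.0 q6 89
near t 17.23 [0.5966 0.0055 0.1786] [180.   34.8  -3.6] F [-0.1  0.5 -0.5] gap 0.0599 gf 0.0 q6 89
hit False
in t 18.27 [0.575  0.0069 0.1483] [-180.    35.    -3.6] F [-0.5 -0.  -0.7] gap 0.0602 gf 0.0 q6 89
mould frame [-0.1  0.  59.3]
```

Run:
```python
from h import *
arm.move_gripper(.015,6); st('soft')
arm.move_gripper(.015,25); st('firm')
print('hit',arm.move_straight(tp(z=12),rate=.03,max_force=15)); st('12')
print('hit',arm.move_straight(tp(z=40),rate=.06,max_force=15)); st('40')
im=grab('side'); cv2.imwrite('pics/s4.png',cv2.resize(im['frame'][110:260,250:400],None,fx=3.9,fy=3.9,interpolation=cv2.INTER_CUBIC))
```

```text
soft t 18.92 [0.5748 0.0069 0.1481] [-180.    35.    -3.6] F [-0.2  0.9  0.8] gap 0.0237 gf 6.0 q6 89
firm t 19.13 [0.5748 0.007  0.1482] [-180.    35.    -3.6] F [-0.7  1.6  0.4] gap 0.0238 gf 25.0 q6 89
hit False
12 t 19.72 [0.5822 0.0064 0.1588] [-180.    35.    -3.6] F [-0.1 -0.3 -1.1] gap 0.0235 gf 25.0 q6 89
hit False
40 t 20.33 [0.5982 0.0054 0.1817] [180.   35.   -3.6] F [ 0.1 -0.1 -2. ] gap 0.023 gf 25.0 q6 89
```

View pics/s4.png

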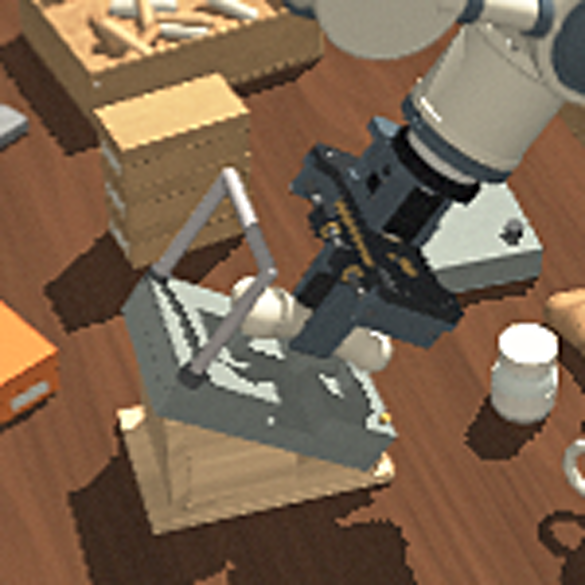

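The cast is out of the mould in the pads, at about (310,325) in the crop and parallel to the mould's face. Now to the tray.

Run:
```python
from h import *
T=(.491,-.301); o=[180,0,-5]
arm.move_straight(tp(z=150),rate=.25)
p=tp(z=150); arm.move_straight([p[0],p[1],.40],rate=.25); st('up')
arm.move_to([*T,.30],o); st('over')
arm.move_straight([*T,.13],rate=.25); arm.pause(.3); st('pre')
Q=cloud(grab('side')).reshape(-1,3); q=Q[(abs(Q[:,0]-.49)<.1)&(abs(Q[:,1]+.3)<.035)&(Q[:,2]>.04)&(Q[:,2]<.1)]
im=grab('side'); cv2.imwrite('pics/s5.png',cv2.resize(im['frame'][220:350,270:420],None,fx=4,fy=4,interpolation=cv2.INTER_CUBIC))
```

```text
up t 21.64 [0.6608 0.0015 0.398 ] [180.   35.2  -3.6] F [ 0.5  0.3 -2.4] gap 0.0234 gf 25.0 q6 88
over t 22.97 [ 0.4916 -0.3006  0.2997] [-180.    0.   -5.] F [ 0.4  0.5 -1.7] gap 0.0231 gf 25.0 q6 58
pre t 24.1 [ 0.4913 -0.3013  0.1309] [ 1.8e+02 -1.0e-01 -5.0e+00] F [-0.1 -0.8 -1.3] gap 0.0236 gf 25.0 q6 58
```

View pics/s5.png

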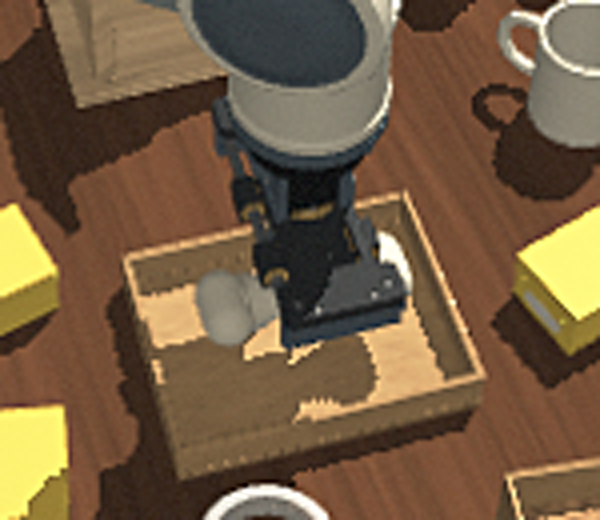

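The cast hangs level and lengthwise over the tray, its knuckles at about (230,305) and (393,265). I'll lower it to contact.

Run:
```python
from h import *
T=(.491,-.301)
arm.move_straight([*T,.095],rate=.08); arm.pause(.2); st('near')
print('hit',arm.move_straight([*T,.0815],rate=.015,max_force=3)); st('touch')
arm.move_gripper(.05); st('open')
p=arm.state()['tcp_pos']
arm.move_straight([p[0],p[1],.16],rate=.12); arm.move_straight([p[0],p[1],.40],rate=.35)
arm.move_to([.40,.05,.45],[180,0,0]); arm.pause(.3)
o=[]
for n,(r,c) in(('top',(150,220)),('side',(100,210))):
    im=grab(n); P=cloud(im); np.save(n+'2.npy',P); f=im['frame']; cv2.imwrite(f'pics/{n}2.png',f)
    Q=P.reshape(-1,3); q=Q[(abs(Q[:,0]-.491)<.09)&(abs(Q[:,1]+.301)<.06)&(Q[:,2]>.013)&(Q[:,2]<.05)]
    rr=cv2.minAreaRect((q[:,:2]*1000).astype(np.float32)); print(n,rr,np.percentile(q[:,2],98))
    o.append(cv2.resize(f[r:r+120,c:c+215] if n=='top' else f[r:r+250,c:c+200],(400,223 if n=='top' else 500),interpolation=cv2.INTER_CUBIC))
o[0]=cv2.copyMakeBorder(o[0],0,277,0,0,cv2.BORDER_CONSTANT); cv2.imwrite('pics/fin.png',np.hstack(o)); st('away')
```

```text
near t 24.98 [ 0.4912 -0.3012  0.0954] [180.  -0.  -5.] F [-0.3  0.4 -2.3] gap 0.0233 gf 25.0 q6 58
hit True
touch t 25.63 [ 0.491  -0.3009  0.0853] [-180.    0.   -5.] F [0.3 0.7 7.1] gap 0.0233 gf 25.0 q6 58
open t 26.23 [ 0.4906 -0.3007  0.0849] [-1.8e+02  1.0e-01 -5.0e+00] F [ 0.  -0.5 -0.1] gap 0.0503 gf 0.0 q6 58
top ((497.7161865234375, -303.4610595703125), (72.1075210571289, 149.412109375), 72.34207153320312) 0.043048237658633706
side ((500.8518981933594, -303.21087646484375), (162.2402801513672, 65.98782348632812), 2.5985026359558105) 0.042324910083050296
away t 29.6 [0.4001 0.0498 0.4499] [-180.    0.   -0.] F [ 0.7 -0.3 -0.5] gap 0.0497 gf 0.0 q6 89
```

View pics/fin.png

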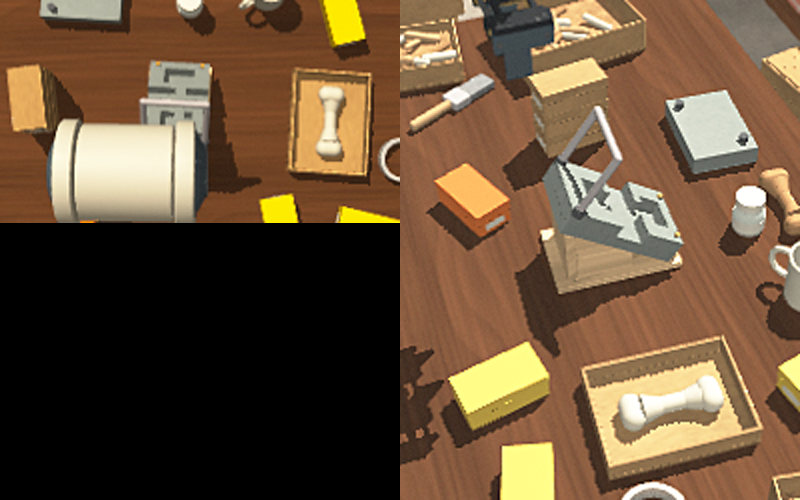

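The cast lies flat and lengthwise near the tray's middle, at about (330,122) in the left half. The column at about (30,98) is square and the bystanders are in place. I'm handing the job in.

```bash
python3 -c "
from h import *
Q=np.load('top2.npy').reshape(-1,3);Q=Q[~np.isnan(Q[:,0])]
print(rectfit(Q,(.541,.299),(.128,.146)))
print(arm.close_job())"
```

```text
(array([0.5417, 0.2989, 6.76  ]), np.float64(0.0535))
the job is handed in; nothing more can be done
None
```

The carton now stands squarely on top of the column, within about 1 mm and 0.1° of where the upper carton measured at the start. The cast lies flat and lengthwise near the middle of the tray, and I handed the job in at about 30 s of the 72 s allowed.

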